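Fold the second board rest to match the first

TASK

Two identical hinged plywood rests stand side by side on the footboard, ready to carry the workout plan board: one already leans back at the lean I want, the other still stands roughly upright. Fold the upright rest back on its stiff hinge until it leans at the same angle as its neighbour and leave it standing there. Leave the neighbour as it is set, and do not shift the other things on the bench.

Things in the scene. Friction and masses are not known exactly. Their poses are not given: they have to be found in the camera images.
- plank: Wooden footboard fixed on the bench, 190 x 440 x 18 mm (x, y, z), under both rests. Origin: centre of its underside; x points away from the robot side, y along its length. The rests sit 125 mm either side of its centre along y; which is on which side varies.
- up_foot: Foot of the rest to fold. Wooden block 150 x 110 x 16 mm with a lip 26 mm high at its robot-side end, fixed on the footboard; origin: centre of its underside. Its plywood panel is 110 mm wide, 9 mm thick, free edge 155 mm from the hinge. The hinge axis runs along y, 45 mm to the robot side (-x) of the origin and 39 mm above the bench.
- set_foot: Foot of the neighbour, the same shape as up_foot; origin: centre of its underside.
- up_fold (a joint): Fold of the rest that stands roughly upright at the start: the one to fold. Angle in rad: 0 = panel flat on its foot, pointing away from the robot side; 1.57 = square upright; more = tipped towards the robot side; limit 2.1. The hinge is stiff: the panel stays where it is left. Moves under about 4 N pushed near the free edge.
- set_fold (a joint): Fold of the neighbour, identical in shape, already set leaning back (about 0.7 to 1.1): the lean to copy. Same meaning of its value; it must stay.
- up_hinge (a point): Middle of the hinge axis of the rest to fold. Axes turn with the panel: x from hinge to free edge, y along the hinge, z out of the front face (the face on the robot side when upright; 4.5 mm from this point's plane).
- up_edge (a point): Middle of the free edge of the panel to fold, 155 mm from its hinge. Axes as up_hinge.
- set_hinge (a point): Middle of the hinge axis of the neighbour that is already set. Axes turn with its panel in the same way.
- set_edge (a point): Middle of the free edge of the neighbour's panel, 155 mm from its hinge. Axes as set_hinge.
- kettlebell: Green vinyl kettlebell, 98 mm wide, 144 mm high, 2 kg. Origin: centre of its foot. Bystander.
- mug: White ceramic mug, 82 mm across, 95 mm high. Origin: centre of its foot. Bystander.
- carabiner: Aluminium carabiner, 92 x 46 x 10 mm, lying on the footboard between the rests. Origin: its underside's middle. Bystander.
- hex_key: Stainless steel hex key, 128 x 44 x 8 mm, lying on the bench beyond the footboard. Origin: underside, middle of the long arm, which runs along x. Bystander.
- ball_center (a point): Centre of the yellow lacrosse ball, 63 mm across, resting in a fixed black rubber ring (60 mm across, 12 mm high) beyond the footboard. Bystander.

How it is judged:
By the outcome, as a careful person would: the job done as asked, in the order asked, and still so for the second after the job is handed in, with the robot touching nothing.
It also fails if it takes over 35 s, if anything falls off the work surface, if the arm or the gripper's body presses on something with over 40 N, if the wrist force passes 120 N, or if a joint passes its speed limit or range.

ROBOT

A 7-joint arm with a two-finger parallel gripper is mounted at the origin on the work surface. World frame = base frame: x ahead of the robot, y to its left, z up, the work surface at z = 0. Lengths are in m, angles in rad, forces in N, time in s.
With the tool pointing down it reaches from about 0.425 to 0.875 m from the base axis. Payload 8.4 kg.
Tool frame: the origin (TCP) lies at the very end of the fingers, on their centre line; the grasp point (between the pads) lies behind it (grasp_offset is the z of the grasp point in the tool frame, in m); z points along the fingers, y is the direction in which the jaws open and shut (so a half turn about z gives the same grasp; the last joint's range is limited). The gripper opens to 85 mm and grips with 20 to 120 N. Pads are 22 mm wide; open, the fingers measure 114 mm over their backs; the gripper's body (76 mm by 85 mm) begins 54 mm behind the grasp point. The pads swing forward as they close: fully open they stand 13 mm farther back than shut.
Start: joints at [1.172, 0.333, 0.04, 1.465, -0.013, 1.343, -0.059], TCP at [0.192, -0.621, 0.2] pointing down, gripper open.
Joint ranges: [-2.58, 2.58], [-0.38, 2.09], [-1.3, 1.39], [0.25, 2.4], [-1.5, 4.64], [0.08, 2.09], [-2.65, 2.65]. Speed limits (rad/s): [2.22, 2.22, 2.79, 2.79, 3.14, 3.14, 3.14].

INTERFACE

Orientations are given as a unit quaternion [x, y, z, w].
In Python, from station import get_obs, capture, get_calibration, finish_job, grasp_offset gives the robot as it stands. The module is installed in compiled form; this text tells all that it offers.
- The arm moves only by the shell command python3 -m creep 'ROWS' [OPENING] [FORCE]. ROWS is JSON, a list of rows, each an object of numbers: "x", "y", "z": the shift along the world's x, y, z in m; "roll": the turn about the world's z in rad. A call has 1 to 5 rows; each row is the pose to reach, as a shift and turn from the pose commanded when the call began; what a row does not reach only later rows make up. A row lasts 1/12 s, in which the tool goes at most 41.7 mm and 7.16 degrees, less where a joint would pass 70% of its speed; a pose out of reach is approached as far as the arm can. A call with a gripper value outside its range is refused whole. OPENING is the finger opening in m, from 0 to 0.0854, set as the call begins (- or left out, the last holds). The fingers move at their own pace and stop on an object; FORCE is the grip in N (left out, the last holds). Time passes only in rows, so rows that repeat a pose let the fingers close. It gives the time, the measured TCP pose, the force and the opening at its end, in the units of the state.
- get_obs(): the state, without advancing time (a new reading comes with each control period).
- capture(name): name is "scene" or "top" or "wrist"; returns the picture (420x560x3 uint8, red, green, blue); there is no depth.
- get_calibration(name): a dict with "mtx" (3x3 intrinsics, pixels), "position" and "rotation" of the camera in the world; the wrist camera has in their place "mount" (4x4, takes a point from camera to tool coordinates, whose origin is the TCP and whose axes are the flange's). Camera axes: x right, y up, looking along -z (the intrinsics and any distortion apply to the point x, -y, -z); pixel columns grow to the right and rows downward; lengths in m; the calibration is good to about 2 mm. A picture is of the moment at which its call begins: read the wrist's pose just before it. get_calibration takes no time and is no camera call.
- finish_job(): hands the job in, once; it reports no verdict.
The state is a dict: "time_s": time; "q": joint angles; "joint_velocities": joint speeds; "tau": joint torques, N m; "ee_pos": TCP position; "ee_rot": TCP orientation; "ft_force": force on the tool from outside, world axes, zero at the start; "moment": the same for the moment, N m; "grip_width": finger opening in m.
Only numpy, scipy, OpenCV 4.12 (cv2) and the standard library are available. Lean on these libraries where they do the work, as an engineer would, in place of code of your own. Each camera call takes 0.05 s, during which the arm holds its last target. There are 200 camera calls.

## Working session

There is one attempt and no reset: what is moved stays moved. The work goes in short steps, Python scripts to look and compute and a shell command to move; the robot and the scene stay as the last step left them, time stands still between calls to the robot, and variables do not carry over. Pictures are saved under pics/ and viewed, about 8 in all and at most 12, crops included, and the job is handed in when it is done.

```bash
mkdir -p pics
cat > h.py <<'E'
import numpy as np, cv2
from station import *
def ray(cam,u,v):
    c=get_calibration(cam); K=np.array(c["mtx"]); d=c.get("dist")
    p=np.linalg.inv(K)@[u,v,1]
    return np.array(c["position"]),np.array(c["rotation"])@[p[0],-p[1],-p[2]]
def plane(cam,u,v,z):
    o,d=ray(cam,u,v); return o+d*(z-o[2])/d[2]
def proj(cam,P):
    c=get_calibration(cam); p=np.array(c["rotation"]).T@(np.array(P)-c["position"])
    q=np.array(c["mtx"])@[p[0],-p[1],-p[2]]; return q[:2]/q[2]
def tri(a,b):
    o1,d1=ray(*a);o2,d2=ray(*b)
    s=np.linalg.lstsq(np.c_[d1,-d2],o2-o1,rcond=None)[0]
    A=o1+s[0]*d1;B=o2+s[1]*d2
    return (A+B)/2,np.linalg.norm(A-B)
E
python3 - <<'E'
from h import *
for n in("scene","top"):
    im=capture(n); cv2.imwrite(f"pics/{n}0.png",im[:,:,::-1]); c=get_calibration(n); print(n,c)
print(get_obs(),grasp_offset)
E
```

```text
scene {'mtx': array([[412.48453143,   0.        , 278.17357612],
       [  0.        , 412.48453143, 203.6068851 ],
       [  0.        ,   0.        ,   1.        ]]), 'position': array([ 1.36059561, -0.18618833,  1.16186428]), 'rotation': array([0.23408077, 0.18475457, 0.59748118, 0.744371  ])}
top {'mtx': array([[457.06395449,   0.        , 275.6502432 ],
       [  0.        , 457.06395449, 208.02978509],
       [  0.        ,   0.        ,   1.        ]]), 'position': array([ 0.39773086, -0.02324752,  1.21548714]), 'rotation': array([ 0.06779937, -0.06325677, -0.69900391,  0.70908064])}
{'time_s': 0.1, 'q': array([ 1.17178335,  0.33382798,  0.03988729,  1.46614433, -0.01338332,
        1.34329591, -0.058484  ]), 'joint_velocities': array([-0.00099447, -0.00137576, -0.00031713, -0.00135792,  0.00031301,
       -0.00077245,  0.00020163]), 'tau': array([ 3.96112286e-03, -6.60022402e+01,  1.37026560e+00, -4.06472754e+01,
        1.69886684e-02,  8.99796782e-03,  5.21027488e-07]), 'ee_pos': array([ 0.19180333, -0.62060042,  0.1994372 ]), 'ee_rot': array([ 9.88785440e-01,  1.49341411e-01, -1.61578287e-04, -6.86127930e-04]), 'ft_force': array([-0.6191765, -0.6382866, -0.0622002]), 'moment': array([ 0.03136628, -0.00434325,  0.00953262]), 'grip_width': 0.08536447450744475} -0.0187
```

View pics/scene0.png

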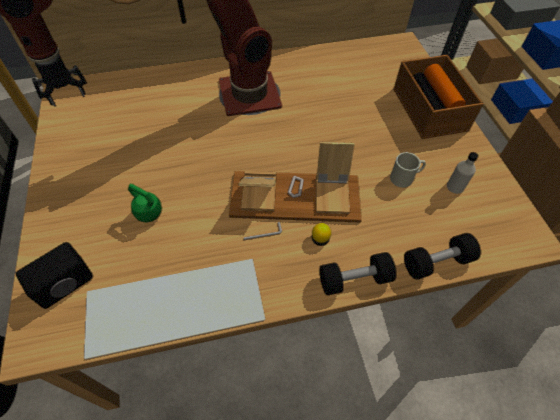

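View pics/top0.png

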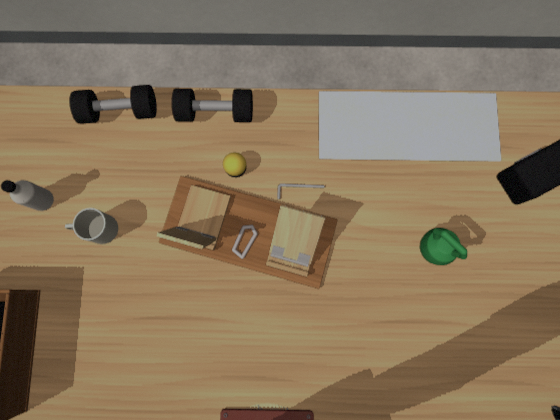

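The upright rest is the one at the robot's left: scene (335,165), top (190,235). The set neighbour is at scene (258,190), top (295,240). The footboard is yawed by about 15°. Next I enlarge both views.

```bash
sed -i 's/^from station.*/from station import *\nfrom scipy.spatial.transform import Rotation as R\ndef rot(c): return R.from_quat(c["rotation"]).as_matrix()/; s/np.array(c\["rotation"\])/rot(c)/' h.py
python3 - <<'E'
from h import *
a=cv2.imread("pics/scene0.png")[130:230,220:370]; b=cv2.imread("pics/top0.png")[165:295,150:345]
a=cv2.resize(a,(800,533),interpolation=cv2.INTER_CUBIC); b=cv2.resize(b,(780,520),interpolation=cv2.INTER_CUBIC)
cv2.imwrite("pics/sc1.png",a);cv2.imwrite("pics/tp1.png",b)
for uv in((182,178),(337,215),(322,286),(160,243)): print(plane("top",*uv,.018))
for uv in((231,216),(233,174),(360,219)): print(plane("scene",*uv,.018))
E
```

```text
[0.70157384 0.2403977  0.018     ]
[ 0.60594078 -0.17707624  0.018     ]
[ 0.41938369 -0.13652562  0.018     ]
[0.52469435 0.28907056 0.018     ]
[ 0.60388474 -0.17148964  0.018     ]
[ 0.42967455 -0.13718909  0.018     ]
[0.7066907  0.24115171 0.018     ]
```

View pics/sc1.png

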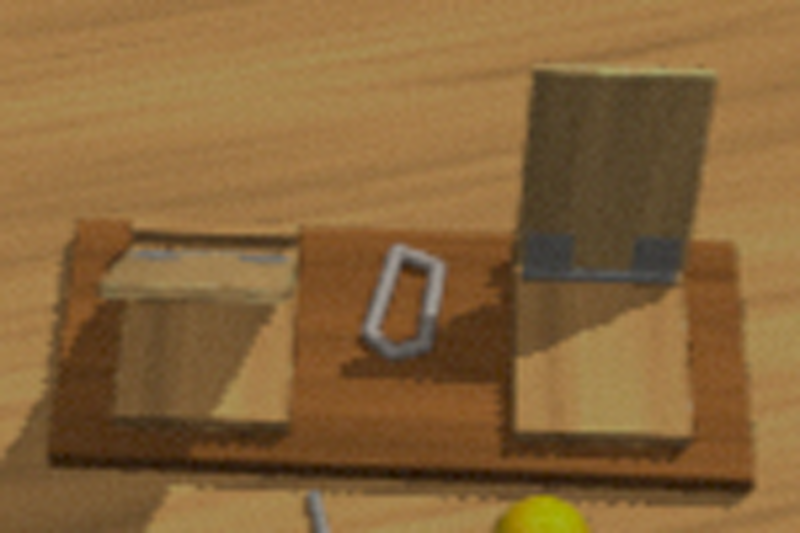

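View pics/tp1.png

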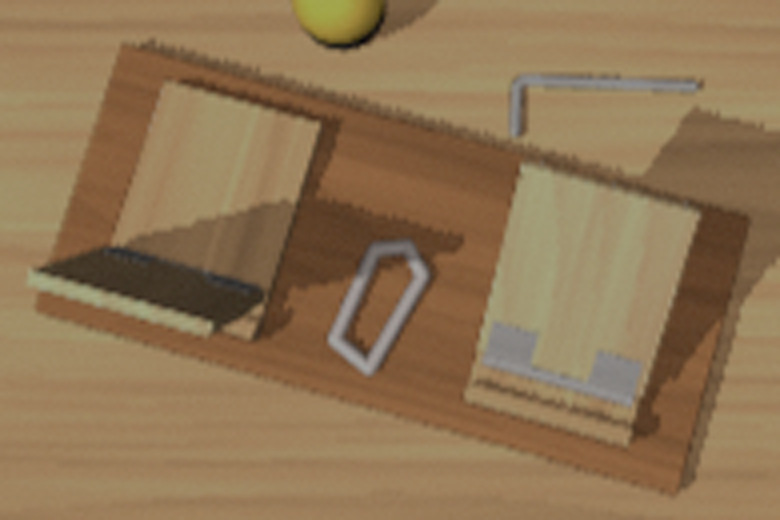

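Crop sc1 (x5.33) shows the set panel's rear free-edge corners at (103,294) and (291,299), and the up panel's edge at (533,68)–(717,72). Crop tp1 (x4) shows the set rear edge at (520,163)–(701,211) and the up edge strip from (30,272) to (212,332).

```bash
cat >> h.py <<'E'
S=lambda x,y:("scene",220+(x+.5)/5.333-.5,130+(y+.5)/5.333-.5)
T=lambda x,y:("top",150+(x+.5)/4-.5,165+(y+.5)/4-.5)
E
python3 - <<'E'
from h import *
np.set_printoptions(precision=4,suppress=True)
for n,a,b in[("setL",S(292,299),T(520,163)),("setR",S(103,294),T(701,211)),("upL",S(717,72),T(30,272)),("upR",S(533,68),T(212,332))]: print(n,*tri(a,b))
print("foot far T",[plane(*T(*p),.034) for p in((165,82),(322,122))])
print("foot far S",[plane(*S(*p),.034) for p in((690,436),(517,432),(290,422),(113,417))])
print("hinge rod S up",[plane(*S(*p),.042) for p in((680,277),(523,273))])
print("hinge rod T set",[plane(*T(*p),.042) for p in((483,362),(632,400))])
print("plank T",[plane(*T(*p),.018) for p in((125,43),(750,215),(680,492),(35,312))])
print("plank S",[plane(*S(*p),.018) for p in((752,482),(50,462),(78,220),(738,240))])
c=get_calibration("wrist");print(c)
E
```

```text
setL [ 0.6054 -0.0246  0.1441] 0.0007175111350492616
setR [ 0.578  -0.1317  0.1438] 0.0007047153716260312
upL [0.5296 0.2515 0.1925] 3.1474962553416175e-05
upR [0.4976 0.1476 0.1865] 0.0012146085197290686
foot far T [array([0.6783, 0.2122, 0.034 ]), array([0.6526, 0.107 , 0.034 ])]
foot far S [array([0.6797, 0.2095, 0.034 ]), array([0.6539, 0.1062, 0.034 ]), array([ 0.6166, -0.029 ,  0.034 ]), array([ 0.5894, -0.1352,  0.034 ])]
hinge rod S up [array([0.5658, 0.2389, 0.042 ]), array([0.541 , 0.1411, 0.042 ])]
hinge rod T set [array([ 0.495 , -0.0023,  0.042 ]), array([ 0.4722, -0.0978,  0.042 ])]
plank T [array([0.7088, 0.2438, 0.018 ]), array([ 0.5969, -0.1773,  0.018 ]), array([ 0.4152, -0.1304,  0.018 ]), array([0.5256, 0.2934, 0.018 ])]
plank S [array([0.7107, 0.2418, 0.018 ]), array([ 0.6033, -0.1782,  0.018 ]), array([ 0.4164, -0.1307,  0.018 ]), array([0.5273, 0.2955, 0.018 ])]
{'mtx': array([[339.9694,   0.    , 278.9527],
       [  0.    , 339.9694, 212.0369],
       [  0.    ,   0.    ,   1.    ]]), 'mount': array([[ 0.0003,  0.9606,  0.2778,  0.0707],
       [ 1.    , -0.0005,  0.0008,  0.0011],
       [ 0.0009,  0.2778, -0.9606, -0.1727],
       [ 0.    ,  0.    ,  0.    ,  1.    ]])}
```

```bash
python3 -m creep '[{"z":0.03,"roll":-0.11},{"z":0.06,"roll":-0.22},{"x":0.014,"y":0.027,"z":0.08,"roll":-0.33},{"x":0.03,"y":0.06,"z":0.08,"roll":-0.44},{"x":0.046,"y":0.09,"z":0.08,"roll":-0.55}]'
python3 -m creep '[{"x":0.018,"y":0.035},{"x":0.036,"y":0.07},{"x":0.054,"y":0.105},{"x":0.072,"y":0.14},{"x":0.09,"y":0.175}]'
python3 -m creep '[{"x":0.018,"y":0.035},{"x":0.036,"y":0.07},{"x":0.054,"y":0.105},{"x":0.072,"y":0.14},{"x":0.09,"y":0.175}]'
```

```text
$[0]: bad value
$[0]: bad value
$[0]: bad value
```

```bash
python3 -m creep '[{"x":0,"y":0,"z":0.03,"roll":-0.11},{"x":0,"y":0,"z":0.06,"roll":-0.22},{"x":0.014,"y":0.027,"z":0.08,"roll":-0.33},{"x":0.03,"y":0.06,"z":0.08,"roll":-0.44},{"x":0.046,"y":0.09,"z":0.08,"roll":-0.55}]'
```

```text
time_s: 0.52
ee_pos: [0.2383, -0.5304, 0.2812]
ee_rot: [0.992, -0.128, 0.001, 0.001]
ft_force: [0.5, 1.4, -0.6]
grip_width: 0.0855
```

```bash
python3 -m creep '[{"x":0.018,"y":0.035,"z":0,"roll":0},{"x":0.036,"y":0.07,"z":0,"roll":0},{"x":0.054,"y":0.105,"z":0,"roll":0},{"x":0.072,"y":0.14,"z":0,"roll":0},{"x":0.09,"y":0.175,"z":0,"roll":0}]'
python3 -m creep '[{"x":0.018,"y":0.035,"z":0,"roll":0},{"x":0.036,"y":0.07,"z":0,"roll":0},{"x":0.054,"y":0.105,"z":0,"roll":0},{"x":0.072,"y":0.14,"z":0,"roll":0},{"x":0.09,"y":0.175,"z":0,"roll":0}]'
python3 -m creep '[{"x":0.018,"y":0.034,"z":-0.01,"roll":0},{"x":0.036,"y":0.068,"z":-0.02,"roll":0},{"x":0.054,"y":0.102,"z":-0.03,"roll":0},{"x":0.069,"y":0.128,"z":-0.03,"roll":0},{"x":0.069,"y":0.128,"z":-0.03,"roll":0}]'
python3 - <<'E'
from h import *
o=get_obs();print(o["ee_pos"],o["ee_rot"],o["time_s"])
np.savez("w_set",p=o["ee_pos"],q=o["ee_rot"])
cv2.imwrite("pics/w_set.png",capture("wrist")[:,:,::-1])
E
```

```text
time_s: 0.93
ee_pos: [0.3283, -0.354, 0.28]
ee_rot: [0.992, -0.125, -0.0, 0.0]
ft_force: [0.1, -0.0, 0.7]
grip_width: 0.0852
time_s: 1.35
ee_pos: [0.4182, -0.1791, 0.2801]
ee_rot: [0.992, -0.125, -0.0, 0.0]
ft_force: [1.6, -0.1, -0.4]
grip_width: 0.0851
time_s: 1.77
ee_pos: [0.4883, -0.0462, 0.2494]
ee_rot: [0.993, -0.121, -0.0, -0.001]
ft_force: [-0.8, 0.1, -0.7]
grip_width: 0.0853
[ 0.48833759 -0.04624267  0.24941921] [ 9.92686117e-01 -1.20716690e-01 -3.86798521e-04 -1.26690918e-03] 1.7667
```

View pics/w_set.png

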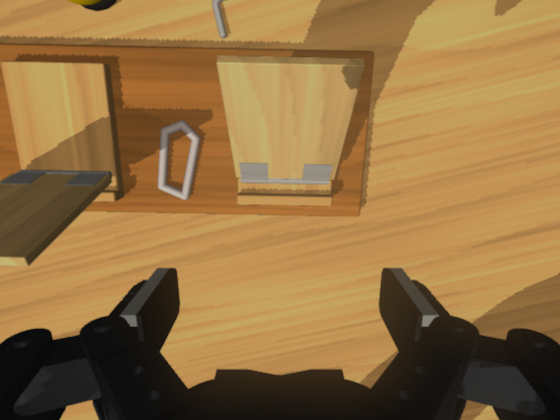

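The set panel's free edge runs (218,57)–(364,60) and its hinge rod is at row ~181. The upright panel is at the left, and the open fingers don't hide either one.

```bash
cat >> h.py <<'E'
def wray(f,u,v):
    d=np.load(f); c=get_calibration("wrist"); M=np.array(c["mount"]); Rt=R.from_quat(d["q"]).as_matrix()
    p=np.linalg.inv(np.array(c["mtx"]))@[u,v,1]
    return d["p"]+Rt@M[:3,3], Rt@M[:3,:3]@[p[0],-p[1],-p[2]]
yaw=np.radians(-14.45); ex=np.array([np.cos(yaw),np.sin(yaw),0]); ey=np.array([-ex[1],ex[0],0])
def lean(f,hinge,u,v):
    "theta from pixel on back corner of free edge, hinge point known"
    from scipy.optimize import brentq
    o,d=wray(f,u,v)
    def P(t): return hinge+.155*(np.cos(t)*ex+np.sin(t)*np.array([0,0,1]))-.0045*(-np.sin(t)*ex+np.cos(t)*np.array([0,0,1]))
    n=np.cross(d,ey)   # plane holding ray and edge direction
    return [brentq(lambda t:n@(P(t)-o),a,b) for a,b in ((.2,1.4),)]
E
python3 - <<'E'
from h import *
np.set_printoptions(precision=4,suppress=True)
im=cv2.imread("pics/w_set.png").astype(int)
print("edge",[(r,*im[r,270:310].mean(0).round().astype(int)) for r in range(48,70)])
print("hinge",[(r,*im[r,272:300].mean(0).round().astype(int)) for r in range(172,206)])
for uv in((245,181),(330,182)):
    o,d=wray("w_set.npz",*uv); print(o+d*(.042-o[2])/d[2])
for uv in((238,205),(331,206)):
    o,d=wray("w_set.npz",*uv); print("lip",o+d*(.034-o[2])/d[2])
for v in (57,58.5): print(lean("w_set.npz",np.array([.4868,-.0522,.039]),290,v))
for u in((218,57),(364,60)):
    o,d=wray("w_set.npz",*u); print([o+d*(z-o[2])/d[2] for z in(.141,.144,.147)])
E
```

```text
edge [(48, np.int64(61), np.int64(106), np.int64(142)), (49, np.int64(47), np.int64(86), np.int64(119)), (50, np.int64(38), np.int64(76), np.int64(111)), (51, np.int64(41), np.int64(83), np.int64(123)), (52, np.int64(42), np.int64(86), np.int64(128)), (53, np.int64(42), np.int64(86), np.int64(127)), (54, np.int64(43), np.int64(86), np.int64(128)), (55, np.int64(43), np.int64(86), np.int64(128)), (56, np.int64(47), np.int64(88), np.int64(125)), (57, np.int64(62), np.int64(104), np.int64(133)), (58, np.int64(71), np.int64(116), np.int64(145)), (59, np.int64(72), np.int64(117), np.int64(145)), (60, np.int64(73), np.int64(118), np.int64(147)), (61, np.int64(74), np.int64(120), np.int64(149)), (62, np.int64(74), np.int64(121), np.int64(150)), (63, np.int64(86), np.int64(140), np.int64(168)), (64, np.int64(101), np.int64(163), np.int64(190)), (65, np.int64(102), np.int64(164), np.int64(194)), (66, np.int64(99), np.int64(160), np.int64(194)), (67, np.int64(99), np.int64(160), np.int64(194)), (68, np.int64(99), np.int64(160), np.int64(194)), (69, np.int64(99), np.int64(160), np.int64(194))]

[... 1416 characters left out ...]
nt64(150), np.int64(196)), (200, np.int64(87), np.int64(151), np.int64(197)), (201, np.int64(87), np.int64(151), np.int64(196)), (202, np.int64(87), np.int64(151), np.int64(196)), (203, np.int64(88), np.int64(152), np.int64(196)), (204, np.int64(83), np.int64(145), np.int64(189)), (205, np.int64(68), np.int64(126), np.int64(177))]
[ 0.4952 -0.0083  0.042 ]
[ 0.471  -0.1017  0.042 ]
lip [0.4681 0.0086 0.034 ]
lip [ 0.4407 -0.0979  0.034 ]
[0.795199903527701]
[0.8063426554107967]
[array([ 0.6086, -0.0285,  0.141 ]), array([ 0.608 , -0.0289,  0.144 ]), array([ 0.6075, -0.0293,  0.147 ])]
[array([ 0.5799, -0.1359,  0.141 ]), array([ 0.5796, -0.1351,  0.144 ]), array([ 0.5794, -0.1344,  0.147 ])]
```

```bash
python3 -m creep '[{"x":-0.02,"y":0.03,"z":0,"roll":0},{"x":-0.02,"y":0.07,"z":0,"roll":0},{"x":-0.02,"y":0.11,"z":0,"roll":0},{"x":-0.02,"y":0.15,"z":0,"roll":0},{"x":-0.02,"y":0.19,"z":0,"roll":0}]' 0 40
python3 -m creep '[{"x":0,"y":0.033,"z":0,"roll":0},{"x":0,"y":0.066,"z":0,"roll":0},{"x":0,"y":0.066,"z":-0.035,"roll":0},{"x":0,"y":0.066,"z":-0.07,"roll":0},{"x":0,"y":0.066,"z":-0.085,"roll":0}]'
python3 -m creep '[{"x":0,"y":0,"z":0,"roll":0},{"x":0,"y":0,"z":0,"roll":0}]'
python3 - <<'E'
from h import *
cv2.imwrite("pics/w_pre.png",capture("wrist")[:,:,::-1])
E
```

```text
time_s: 2.23
ee_pos: [0.4666, 0.1375, 0.2504]
ee_rot: [0.992, -0.126, 0.0, 0.0]
ft_force: [1.3, -0.3, -0.2]
grip_width: 0.0257
time_s: 2.65
ee_pos: [0.4653, 0.2015, 0.1613]
ee_rot: [0.992, -0.125, -0.002, 0.001]
ft_force: [-0.4, -1.3, 0.4]
grip_width: 0.0003
time_s: 2.82
ee_pos: [0.4668, 0.202, 0.1651]
ee_rot: [0.992, -0.125, -0.001, 0.0]
ft_force: [0.5, -0.4, 0.2]
grip_width: 0.0
```

View pics/w_pre.png

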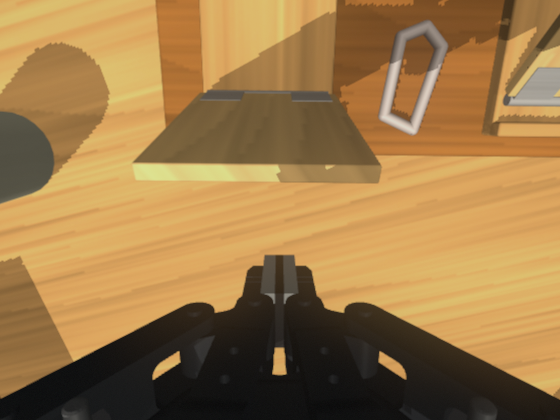

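Fingertip is centred on the panel (279 against a panel centre of about 257 px) and clear of its front face. Now I push along the footboard's x, stopping short of the target.

```bash
python3 -m creep '[{"x":0.015,"y":-0.004,"z":0,"roll":0},{"x":0.03,"y":-0.0077,"z":0,"roll":0},{"x":0.045,"y":-0.0116,"z":0,"roll":0},{"x":0.06,"y":-0.0155,"z":0,"roll":0},{"x":0.075,"y":-0.0193,"z":0,"roll":0}]'
python3 -m creep '[{"x":0.014,"y":-0.0036,"z":-0.002,"roll":0},{"x":0.028,"y":-0.0072,"z":-0.005,"roll":0},{"x":0.042,"y":-0.0108,"z":-0.01,"roll":0},{"x":0.056,"y":-0.0144,"z":-0.015,"roll":0},{"x":0.065,"y":-0.0168,"z":-0.021,"roll":0}]'
python3 -m creep '[{"x":0,"y":0,"z":0,"roll":0},{"x":0,"y":0,"z":0,"roll":0},{"x":0,"y":0,"z":0,"roll":0}]'
python3 - <<'E'
from h import *
o=get_obs();print(o["ee_pos"],o["ft_force"])
np.savez("w_1",p=o["ee_pos"],q=o["ee_rot"])
a=capture("wrist");cv2.imwrite("pics/w_1.png",a[:,:,::-1])
E
```

```text
time_s: 3.28
ee_pos: [0.544, 0.1832, 0.1674]
ee_rot: [0.992, -0.125, 0.001, -0.0]
ft_force: [0.2, 0.8, 0.4]
grip_width: 0.0001
time_s: 3.7
ee_pos: [0.6096, 0.1658, 0.146]
ee_rot: [0.992, -0.126, 0.002, -0.0]
ft_force: [-0.1, -0.5, 0.0]
grip_width: -0.0003
time_s: 3.95
ee_pos: [0.6066, 0.1675, 0.145]
ee_rot: [0.992, -0.125, 0.0, -0.0]
ft_force: [-1.4, -0.5, -0.8]
grip_width: -0.0003
[0.60657522 0.16748298 0.14504293] [-1.37863519 -0.46645459 -0.7594352 ]
```

View pics/w_1.png

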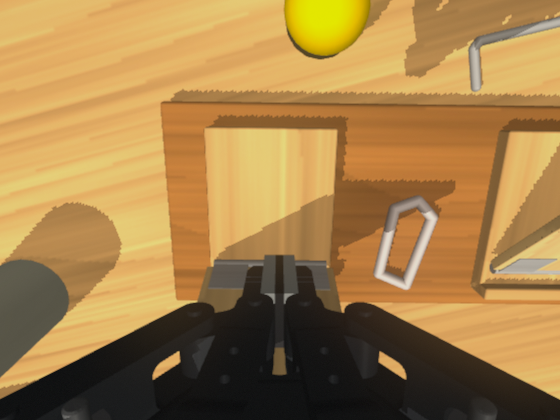

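The panel isn't ahead of the fingers, so I check from the scene camera.

Run:
```python
from h import *
a=capture("scene")[60:240,200:440];b=capture("top")[150:330,130:370]
cv2.imwrite("pics/s2.png",cv2.resize(np.vstack([a,b])[:,:,::-1],(800,1200)) [:600])
cv2.imwrite("pics/st2.png",cv2.resize(np.hstack([a,b])[:,:,::-1],(800,300),interpolation=cv2.INTER_CUBIC))
```

```text
(no output)
```

View pics/st2.png

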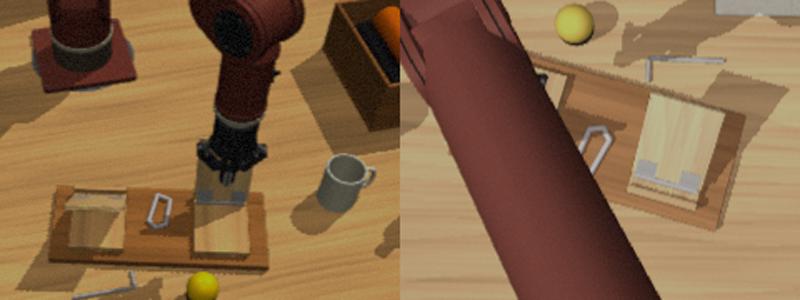

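The panel is still upright and the gripper is now beyond it. It apparently got past without turning it, so I rise straight up and measure the panel's real pose.

```bash
python3 -m creep '[{"x":0,"y":0,"z":0.035,"roll":0},{"x":0,"y":0,"z":0.07,"roll":0},{"x":0,"y":0,"z":0.105,"roll":0},{"x":-0.028,"y":0.014,"z":0.105,"roll":0},{"x":-0.056,"y":0.028,"z":0.105,"roll":0}]'
python3 -m creep '[{"x":-0.04,"y":0.01,"z":0,"roll":0},{"x":-0.08,"y":0.02,"z":0,"roll":0},{"x":-0.08,"y":0.02,"z":0,"roll":0},{"x":-0.08,"y":0.02,"z":0,"roll":0}]'
python3 - <<'E'
from h import *
o=get_obs();print(o["ee_pos"],o["ft_force"])
np.savez("w_2",p=o["ee_pos"],q=o["ee_rot"])
cv2.imwrite("pics/w_2.png",capture("wrist")[:,:,::-1])
s=capture("scene")[:,:,::-1]; cv2.imwrite("pics/s3.png",s)
w=cv2.imread("pics/w_2.png"); c=cv2.resize(s[110:230,280:400],(420,420),interpolation=cv2.INTER_CUBIC)
cv2.imwrite("pics/c3.png",cv2.resize(np.hstack([w[:,60:440],c]),(800,420)))
E
```

```text
time_s: 4.52
ee_pos: [0.5519, 0.1953, 0.2517]
ee_rot: [0.992, -0.126, 0.002, -0.001]
ft_force: [-1.0, 0.8, -0.9]
grip_width: -0.0002
time_s: 4.85
ee_pos: [0.469, 0.216, 0.2503]
ee_rot: [0.992, -0.123, 0.002, 0.001]
ft_force: [0.7, -0.7, -1.1]
grip_width: 0.0001
[0.46901451 0.21599003 0.25027322] [ 0.74660669 -0.68865593 -1.14852023]
```

View pics/c3.png

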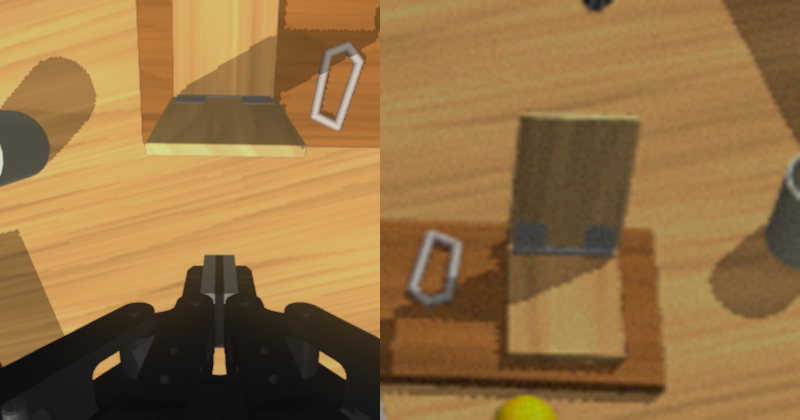

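The panel is untouched, with its edge still at z≈0.187 by its 159 px width. The visible fingertips sit about 25–30 mm higher than the stated TCP: the open gap looked 203 px wide, which puts it at 0.142 m depth. So the first sweep skimmed over the edge. I retry lower and slowly, watching the force.

```bash
python3 -m creep '[{"x":0,"y":0,"z":-0.035,"roll":0},{"x":0,"y":0,"z":-0.07,"roll":0},{"x":0,"y":0,"z":-0.105,"roll":0},{"x":0,"y":0,"z":-0.115,"roll":0},{"x":0,"y":0,"z":-0.115,"roll":0}]'
python3 -m creep '[{"x":0.01,"y":-0.0025,"z":0,"roll":0},{"x":0.02,"y":-0.005,"z":0,"roll":0},{"x":0.03,"y":-0.0075,"z":0,"roll":0},{"x":0.04,"y":-0.01,"z":0,"roll":0}]'
python3 -m creep '[{"x":0.01,"y":-0.0025,"z":0,"roll":0},{"x":0.02,"y":-0.005,"z":0,"roll":0}]'
python3 - <<'E'
from h import *
o=get_obs();print(o["ee_pos"],o["ft_force"])
np.savez("w_3",p=o["ee_pos"],q=o["ee_rot"])
w=capture("wrist")[:,:,::-1];s=capture("scene")[:,:,::-1]
cv2.imwrite("pics/w_3.png",w);cv2.imwrite("pics/s4.png",s)
c=cv2.resize(s[110:230,280:400],(420,420),interpolation=cv2.INTER_CUBIC)
cv2.imwrite("pics/c4.png",np.hstack([w[:,60:440],c]))
E
```

```text
time_s: 5.37
ee_pos: [0.4699, 0.2137, 0.1316]
ee_rot: [0.992, -0.125, -0.003, 0.001]
ft_force: [-0.0, -0.1, 0.7]
grip_width: -0.0
time_s: 5.7
ee_pos: [0.513, 0.2049, 0.1358]
ee_rot: [0.992, -0.125, 0.001, -0.001]
ft_force: [-3.4, -0.6, 2.1]
grip_width: -0.0002
time_s: 5.87
ee_pos: [0.5323, 0.1997, 0.1347]
ee_rot: [0.992, -0.125, 0.0, -0.0]
ft_force: [-2.7, 0.6, 1.3]
grip_width: -0.0003
[0.53228605 0.19974226 0.13474788] [-2.65481252  0.63787895  1.27392343]
```

View pics/c4.png

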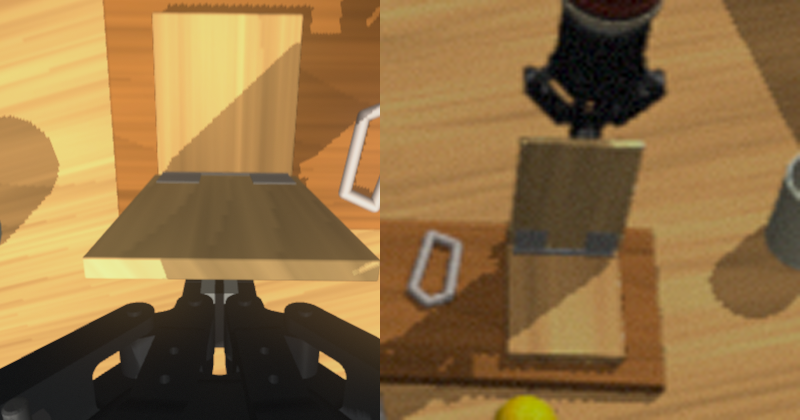

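Contact: the panel edge now rides on the fingers (row ~270) and the force is about 3 N. I carry on to roughly 0.95 rad.

```bash
python3 -m creep '[{"x":0.012,"y":-0.003,"z":0,"roll":0},{"x":0.024,"y":-0.006,"z":0,"roll":0},{"x":0.036,"y":-0.009,"z":-0.002,"roll":0},{"x":0.048,"y":-0.012,"z":-0.005,"roll":0},{"x":0.06,"y":-0.0155,"z":-0.009,"roll":0}]'
python3 -m creep '[{"x":0.009,"y":-0.0023,"z":-0.003,"roll":0},{"x":0.018,"y":-0.0045,"z":-0.006,"roll":0},{"x":0.018,"y":-0.0045,"z":-0.006,"roll":0},{"x":0.018,"y":-0.0045,"z":-0.006,"roll":0}]'
python3 - <<'E'
from h import *
o=get_obs();print(o["ee_pos"],o["ft_force"])
np.savez("w_4",p=o["ee_pos"],q=o["ee_rot"])
w=capture("wrist")[:,:,::-1];cv2.imwrite("pics/w_4.png",w)
g=w.astype(int)
print([(r,*g[r,300:330].mean(0).round().astype(int)) for r in range(90,240,3)])
E
```

```text
time_s: 6.38
ee_pos: [0.592, 0.1841, 0.1247]
ee_rot: [0.992, -0.125, -0.0, 0.0]
ft_force: [-3.0, 1.1, -0.2]
grip_width: -0.0001
time_s: 6.72
ee_pos: [0.6097, 0.1797, 0.119]
ee_rot: [0.992, -0.125, 0.0, -0.0]
ft_force: [0.2, -0.2, -0.1]
grip_width: -0.0
[0.60971474 0.17966747 0.11900553] [ 0.2129704  -0.15105337 -0.08992967]
[(90, np.int64(82), np.int64(142), np.int64(188)), (93, np.int64(77), np.int64(134), np.int64(179)), (96, np.int64(76), np.int64(132), np.int64(177)), (99, np.int64(74), np.int64(128), np.int64(172)), (102, np.int64(43), np.int64(83), np.int64(119)), (105, np.int64(45), np.int64(93), np.int64(141)), (108, np.int64(47), np.int64(97), np.int64(147)), (111, np.int64(47), np.int64(98), np.int64(148)), (114, np.int64(46), np.int64(94), np.int64(143)), (117, np.int64(44), np.int64(90), np.int64(136)), (120, np.int64(43), np.int64(88), np.int64(133)), (123, np.int64(43), np.int64(87), np.int64(131)), (126, np.int64(43), np.int64(88), np.int64(133)), (129, np.int64(53), np.int64(93), np.int64(126)), (132, np.int64(75), np.int64(130), np.int64(174)), (135, np.int64(76), np
[... 1062 characters left out ...]
4(75), np.int64(129), np.int64(173)), (201, np.int64(75), np.int64(129), np.int64(173)), (204, np.int64(75), np.int64(129), np.int64(173)), (207, np.int64(75), np.int64(129), np.int64(172)), (210, np.int64(75), np.int64(129), np.int64(172)), (213, np.int64(75), np.int64(129), np.int64(172)), (216, np.int64(70), np.int64(120), np.int64(159)), (219, np.int64(88), np.int64(140), np.int64(175)), (222, np.int64(87), np.int64(140), np.int64(174)), (225, np.int64(87), np.int64(139), np.int64(174)), (228, np.int64(87), np.int64(139), np.int64(174)), (231, np.int64(87), np.int64(139), np.int64(174)), (234, np.int64(87), np.int64(139), np.int64(173)), (237, np.int64(90), np.int64(143), np.int64(178))]
```

Run:
```python
from h import *
H=np.array([.5498,.1886,.039])
from scipy.optimize import brentq
import h
def lean2(f,u,v):
    o,d=wray(f,u,v); n=np.cross(d,ey); z=np.array([0,0,1])
    P=lambda t,s:H+.155*(np.cos(t)*ex+np.sin(t)*z)+s*.0045*(-np.sin(t)*ex+np.cos(t)*z)
    out=[]
    for s in(-1,1):
        g=np.linspace(.3,2.1,181); f_=[n@(P(t,s)-o) for t in g]
        out.append((s,[round(float(g[i]),2) for i in range(180) if f_[i]*f_[i+1]<0]))
    return out
for v in(216.5,236,240): print(v,lean2("w_4.npz",300,v))
w=cv2.imread("pics/w_4.png"); cv2.imwrite("pics/c5.png",w)
```

```text
216.5 [(-1, [0.96]), (1, [0.9])]
236 [(-1, [1.01]), (1, [0.95])]
240 [(-1, [1.02]), (1, [0.96])]
```

View pics/c5.png

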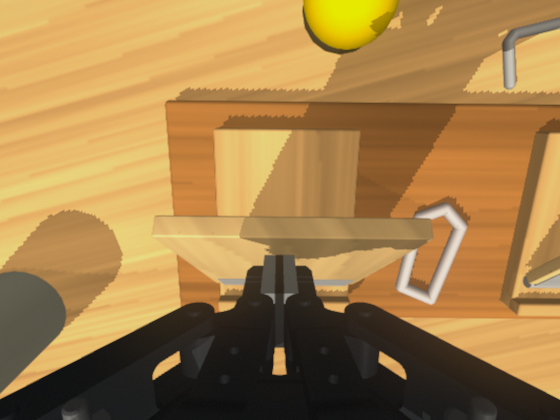

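The panel now leans at about 0.96 rad (rear edge at row 216, front at 236), as planned. A smaller push next, then a retreat to the same relative viewpoint used for the neighbour.

```bash
python3 -m creep '[{"x":0.0065,"y":-0.0017,"z":-0.005,"roll":0},{"x":0.013,"y":-0.0033,"z":-0.01,"roll":0},{"x":0.013,"y":-0.0033,"z":-0.01,"roll":0},{"x":0.013,"y":-0.0033,"z":-0.01,"roll":0}]'
python3 - <<'E'
from h import *
o=get_obs();np.savez("w_5",p=o["ee_pos"],q=o["ee_rot"])
w=capture("wrist")[:,:,::-1];cv2.imwrite("pics/w_5.png",w)
g=cv2.cvtColor(w,cv2.COLOR_BGR2GRAY).astype(float)[:,310:340].mean(1)
print([(r,round(g[r])) for r in range(170,245)])
E
```

```text
time_s: 7.1
ee_pos: [0.6221, 0.1762, 0.1087]
ee_rot: [0.992, -0.125, -0.0, 0.0]
ft_force: [0.2, 0.6, -0.2]
grip_width: 0.0
[(170, 131), (171, 131), (172, 132), (173, 131), (174, 131), (175, 131), (176, 131), (177, 131), (178, 131), (179, 132), (180, 132), (181, 132), (182, 132), (183, 132), (184, 132), (185, 132), (186, 132), (187, 132), (188, 132), (189, 132), (190, 133), (191, 133), (192, 132), (193, 133), (194, 132), (195, 132), (196, 132), (197, 133), (198, 132), (199, 132), (200, 132), (201, 132), (202, 132), (203, 132), (204, 132), (205, 132), (206, 132), (207, 132), (208, 132), (209, 132), (210, 132), (211, 132), (212, 132), (213, 125), (214, 121), (215, 133), (216, 137), (217, 137), (218, 138), (219, 138), (220, 138), (221, 138), (222, 138), (223, 138), (224, 139), (225, 139), (226, 139), (227, 139), (228, 139), (229, 140), (230, 140), (231, 141), (232, 147), (233, 150), (234, 137), (235, 122), (236, 122), (237, 122), (238, 122), (239, 122), (240, 122), (241, 122), (242, 122), (243, 123), (244, 123)]
```

```bash
python3 -m creep '[{"x":-0.015,"y":0.004,"z":0.035,"roll":0},{"x":-0.03,"y":0.008,"z":0.07,"roll":0},{"x":-0.045,"y":0.012,"z":0.105,"roll":0},{"x":-0.06,"y":0.016,"z":0.14,"roll":0},{"x":-0.0715,"y":0.0197,"z":0.1407,"roll":0}]'
python3 -m creep '[{"x":0,"y":0,"z":0,"roll":0},{"x":0,"y":0,"z":0,"roll":0},{"x":0,"y":0,"z":0,"roll":0},{"x":0,"y":0,"z":0,"roll":0}]'
cat >> h.py <<'E'
def meas(f,im,H,lo,hi,c0,c1,hl,hh):
    g=cv2.cvtColor(im,cv2.COLOR_BGR2GRAY).astype(float)[:,c0:c1].mean(1); d=np.abs(np.diff(g))
    ed=[(r+.5,round(d[r])) for r in range(lo,hi) if d[r]>4]
    hd=[(r+.5,round(d[r])) for r in range(hl,hh) if d[r]>4]
    return ed,hd
E
python3 - <<'E'
from h import *
o=get_obs();np.savez("w_6",p=o["ee_pos"],q=o["ee_rot"]);print(o["ee_pos"],o["ee_rot"])
w=capture("wrist")[:,:,::-1];cv2.imwrite("pics/w_6.png",w)
for n in("w_set","w_6"):
    print(n,*meas(n,cv2.imread(f"pics/{n}.png"),0,40,95,270,300,170,206),sep="\n")
E
```

```text
time_s: 7.57
ee_pos: [0.5516, 0.1985, 0.2572]
ee_rot: [0.992, -0.124, 0.004, -0.002]
ft_force: [-0.3, 2.0, 0.7]
grip_width: 0.0001
time_s: 7.9
ee_pos: [0.5506, 0.1952, 0.2483]
ee_rot: [0.992, -0.125, -0.001, 0.0]
ft_force: [0.2, 0.1, 0.2]
grip_width: 0.0
[0.55064112 0.19523675 0.24831759] [ 9.92109366e-01 -1.25370357e-01 -1.03806934e-03  4.48466715e-04]
w_set
[(40.5, 8), (41.5, 17), (42.5, 13), (47.5, 11), (48.5, 21), (50.5, 10), (56.5, 10), (57.5, 8), (62.5, 21), (63.5, 21)]
[(177.5, 7), (178.5, 4), (179.5, 9), (181.5, 10), (182.5, 5), (183.5, 8), (184.5, 7), (187.5, 6), (188.5, 18), (189.5, 16), (192.5, 16), (193.5, 25), (194.5, 13), (195.5, 35), (196.5, 24), (197.5, 7), (203.5, 7), (204.5, 17), (205.5, 9)]
w_6
[(40.5, 6), (44.5, 5), (45.5, 17), (46.5, 6), (47.5, 14), (48.5, 7), (55.5, 8), (56.5, 9), (57.5, 5), (61.5, 17), (62.5, 22), (63.5, 6), (69.5, 24), (70.5, 15), (71.5, 9)]
[(177.5, 6), (179.5, 13), (181.5, 11), (182.5, 5), (185.5, 6), (186.5, 20), (187.5, 18), (190.5, 17), (191.5, 29), (192.5, 17), (193.5, 39), (194.5, 25), (195.5, 6), (201.5, 7), (202.5, 21), (203.5, 15)]
```

```bash
cat >> h.py <<'E'
def exat(f,v,z):
    o,d=wray(f,285,v); return float((o+d*(z-o[2])/d[2])@ex)
def theta(f,lip,back,front,hoff):
    from scipy.optimize import brentq
    Hx=np.mean([exat(f,v,.034+.010) for v in lip])+hoff; res=[]
    for v,s in((back,-1),(front,1)):
        F=lambda t: exat(f,v,.039+.155*np.sin(t)+s*.0045*np.cos(t))-(Hx+.155*np.cos(t)-s*.0045*np.sin(t))
        res.append(round(brentq(F,.3,1.4),3))
    return res,round(Hx,4)
E
python3 - <<'E'
from h import *
h0=np.array([.4868,-.0522,.039])@ex
L=[188.9,193.5,195.9,204.5]; hoff=h0-np.mean([exat("w_set.npz",v,.044) for v in L])
print(h0,hoff,theta("w_set.npz",L,57,63.2,hoff))
print(np.array([.5498,.1886,.039])@ex,theta("w_6.npz",[186.9,191.4,193.8,202.8],62.3,70,hoff))
w=cv2.imread("pics/w_6.png");g=cv2.cvtColor(w,cv2.COLOR_BGR2GRAY)
print([(r,round(g[r,270:300].mean())) for r in range(40,76)])
E
```

```text
0.48442618570337065 0.019010683212674795 ([0.796, 0.782], np.float64(0.4844))
0.48534519139796106 ([0.86, 0.851], np.float64(0.4868))
[(40, 126), (41, 120), (42, 120), (43, 121), (44, 121), (45, 116), (46, 99), (47, 93), (48, 107), (49, 114), (50, 115), (51, 116), (52, 116), (53, 115), (54, 115), (55, 113), (56, 105), (57, 96), (58, 91), (59, 90), (60, 90), (61, 90), (62, 107), (63, 129), (64, 135), (65, 136), (66, 137), (67, 139), (68, 141), (69, 142), (70, 167), (71, 182), (72, 173), (73, 172), (74, 172), (75, 172)]
```

Measured the same way, the neighbour is at 0.796/0.782 and mine at 0.860/0.851 (rear and front edge corners). It needs about 0.066 rad more.

```bash
python3 -m creep '[{"x":0,"y":0,"z":-0.04,"roll":0},{"x":0.01,"y":-0.0025,"z":-0.075,"roll":0},{"x":0.03,"y":-0.0075,"z":-0.105,"roll":0},{"x":0.045,"y":-0.012,"z":-0.13,"roll":0},{"x":0.055,"y":-0.0145,"z":-0.1407,"roll":0}]'
python3 -m creep '[{"x":0.006,"y":-0.002,"z":0,"roll":0},{"x":0.012,"y":-0.004,"z":0,"roll":0},{"x":0.0165,"y":-0.0052,"z":0,"roll":0},{"x":0.0233,"y":-0.0069,"z":-0.005,"roll":0},{"x":0.0233,"y":-0.0069,"z":-0.005,"roll":0}]'
python3 -m creep '[{"x":0,"y":0,"z":0,"roll":0},{"x":0,"y":0,"z":0,"roll":0}]'
python3 -m creep '[{"x":-0.015,"y":0.004,"z":0.035,"roll":0},{"x":-0.03,"y":0.008,"z":0.07,"roll":0},{"x":-0.045,"y":0.012,"z":0.105,"roll":0},{"x":-0.06,"y":0.016,"z":0.14,"roll":0},{"x":-0.0783,"y":0.0214,"z":0.1457,"roll":0}]'
python3 -m creep '[{"x":0,"y":0,"z":0,"roll":0},{"x":0,"y":0,"z":0,"roll":0},{"x":0,"y":0,"z":0,"roll":0},{"x":0,"y":0,"z":0,"roll":0}]'
python3 - <<'E'
from h import *
o=get_obs();np.savez("w_7",p=o["ee_pos"],q=o["ee_rot"]);print(o["ee_pos"],o["ee_rot"])
w=capture("wrist")[:,:,::-1];cv2.imwrite("pics/w_7.png",w)
g=cv2.cvtColor(w,cv2.COLOR_BGR2GRAY)
print([(r,round(g[r,270:300].mean())) for r in range(40,76)],[(r,round(g[r,270:300].mean())) for r in range(176,206)])
E
```

```text
time_s: 8.37
ee_pos: [0.6049, 0.1794, 0.1037]
ee_rot: [0.992, -0.126, -0.003, 0.001]
ft_force: [-0.5, -0.7, -0.3]
grip_width: -0.0001
time_s: 8.78
ee_pos: [0.6299, 0.1747, 0.1045]
ee_rot: [0.992, -0.125, 0.001, -0.0]
ft_force: [-0.3, -0.4, -0.2]
grip_width: 0.0001
time_s: 8.95
ee_pos: [0.6287, 0.1752, 0.1047]
ee_rot: [0.992, -0.125, 0.0, -0.0]
ft_force: [0.3, 0.8, -0.3]
grip_width: -0.0003
time_s: 9.37
ee_pos: [0.5518, 0.1978, 0.2565]
ee_rot: [0.992, -0.125, 0.004, -0.002]
ft_force: [0.9, 0.4, 0.7]
grip_width: 0.0002
time_s: 9.7
ee_pos: [0.5506, 0.1954, 0.2488]
ee_rot: [0.992, -0.125, -0.001, 0.0]
ft_force: [0.1, -0.5, -0.5]
grip_width: -0.0001
[0.55064963 0.19543997 0.24881174] [ 9.92122133e-01 -1.25272265e-01 -6.38990064e-04  3.51550646e-04]
[(40, 126), (41, 121), (42, 121), (43, 121), (44, 122), (45, 122), (46, 106), (47, 90), (48, 102), (49, 111), (50, 113), (51, 114), (52, 113), (53, 114), (54, 115), (55, 122), (56, 129), (57, 130), (58, 132), (59, 133), (60, 135), (61, 156), (62, 179), (63, 179), (64, 176), (65, 176), (66, 176), (67, 176), (68, 176), (69, 176), (70, 176), (71, 176), (72, 176), (73, 175), (74, 176), (75, 176)] [(176, 172), (177, 167), (178, 178), (179, 177), (180, 164), (181, 161), (182, 172), (183, 178), (184, 178), (185, 178), (186, 172), (187, 153), (188, 134), (189, 130), (190, 130), (191, 113), (192, 84), (193, 100), (194, 138), (195, 164), (196, 170), (197, 170), (198, 171), (199, 172), (200, 171), (201, 172), (202, 164), (203, 143), (204, 128), (205, 128)]
```

```bash
python3 - <<'E'
from h import *
L=[188.9,193.5,195.9,204.5]; h0=.4844; hoff=h0-np.mean([exat("w_set.npz",v,.044) for v in L])
print(theta("w_set.npz",L,56.7,63.2,hoff),theta("w_7.npz",[187.3,191.5,193.8,203.0],55.0,61.0,hoff))
E
python3 -m creep '[{"x":-0.01,"y":-0.04,"z":0,"roll":0},{"x":-0.02,"y":-0.08,"z":0,"roll":0},{"x":-0.03,"y":-0.12,"z":0,"roll":0},{"x":-0.04,"y":-0.16,"z":0,"roll":0},{"x":-0.05,"y":-0.2,"z":0,"roll":0}]'
python3 -m creep '[{"x":-0.0123,"y":-0.0401,"z":0,"roll":0},{"x":-0.0123,"y":-0.0421,"z":0,"roll":0},{"x":-0.0123,"y":-0.0421,"z":0,"roll":0},{"x":-0.0123,"y":-0.0421,"z":0,"roll":0},{"x":-0.0123,"y":-0.0421,"z":0,"roll":0}]'
python3 - <<'E'
from h import *
o=get_obs();np.savez("w_8",p=o["ee_pos"],q=o["ee_rot"]);print(o["ee_pos"],o["ee_rot"])
w=capture("wrist")[:,:,::-1];cv2.imwrite("pics/w_8.png",w)
cv2.imwrite("pics/cmp.png",np.hstack([cv2.imread("pics/w_7.png")[20:320,80:480],w[20:320,80:480]]))
g=cv2.cvtColor(w,cv2.COLOR_BGR2GRAY)
print([(r,round(g[r,270:300].mean())) for r in range(44,70)],[(r,round(g[r,270:300].mean())) for r in range(176,208)])
E
```

```text
([0.793, 0.782], np.float64(0.4844)) ([0.805, 0.79], np.float64(0.4866))
time_s: 10.17
ee_pos: [0.4997, -0.0058, 0.2492]
ee_rot: [0.992, -0.125, -0.0, -0.0]
ft_force: [0.9, -1.6, -0.4]
grip_width: -0.0001
time_s: 10.58
ee_pos: [0.4884, -0.0446, 0.2496]
ee_rot: [0.992, -0.124, -0.0, -0.0]
ft_force: [0.1, 1.0, -0.8]
grip_width: 0.0001
[ 0.48841793 -0.04457606  0.24956072] [ 9.92284952e-01 -1.23977098e-01 -2.96064077e-04 -4.06362605e-04]
[(44, 131), (45, 132), (46, 132), (47, 132), (48, 115), (49, 91), (50, 98), (51, 106), (52, 108), (53, 107), (54, 109), (55, 105), (56, 118), (57, 132), (58, 131), (59, 132), (60, 134), (61, 136), (62, 143), (63, 170), (64, 185), (65, 179), (66, 179), (67, 179), (68, 179), (69, 179)] [(176, 181), (177, 182), (178, 180), (179, 178), (180, 179), (181, 176), (182, 163), (183, 166), (184, 179), (185, 179), (186, 179), (187, 178), (188, 168), (189, 145), (190, 130), (191, 130), (192, 127), (193, 106), (194, 83), (195, 109), (196, 150), (197, 170), (198, 171), (199, 172), (200, 173), (201, 173), (202, 173), (203, 172), (204, 154), (205, 135), (206, 136), (207, 132)]
```

View pics/cmp.png

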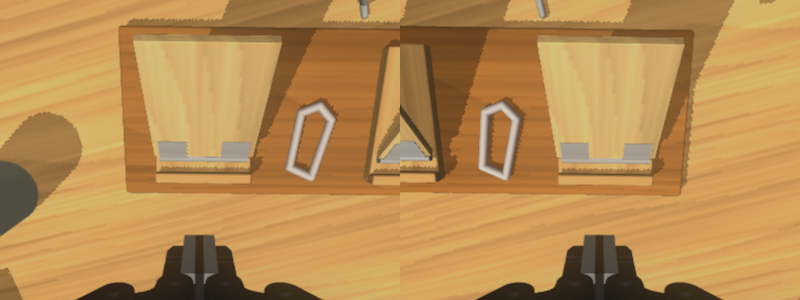

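The two views (left: folded rest, right: neighbour) match. The front edge corner is at row 61 against 62.7 and the lip at row 187.3 against 188.9, so the same offset applies throughout. The robot is clear of everything, so I hand it in.

Run:
```python
from h import *
print(finish_job(),get_obs()["time_s"])
```

```text
the job is handed in; nothing more can be done
the job is handed in; nothing more can be done
```

I folded the upright rest (the one at the robot's left) back with the closed fingertips until it leaned like its neighbour, then backed off and handed the job in at about 10.6 s.

**Last checks:** From the same viewpoint over each rest, the wrist camera gives 0.805 and 0.790 rad for the folded rest (rear and front edge corners). It gives 0.793 and 0.782 rad for the neighbour, so they agree within about 0.01 rad. The tool was clear of everything at handover, and the contact forces I read stayed near 3 N. The neighbour and the carabiner look unmoved in the last views, but I did not measure the other bystanders again.

**What disagreed:** The first sweep, at TCP height 0.165 m, missed the panel, even though its edge measured about 0.187 m. The visible fingertips seem to end about 27 mm short of the stated TCP. I repeated the push about 30 mm lower and made two small corrections.

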